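# Bring the apricot preserve round to the front

### The job

Bring the jar of apricot preserve round to the front of the turntable, in line with the tongue that sticks out of its foot, by pushing the pegs on the turntable's rim gently round with your fingertips, either way. Do not touch or lift what stands on the turntable, keep it all standing in its place there, and leave the other things on the tray where they are. Finish with the turntable at rest and your hand clear of it.

Things in the scene. Friction and masses are not known exactly. Their poses are not given: they have to be found in the camera images.
- foot: Fixed dark-wood foot of the turntable, 12 mm thick, flat on the tray; origin on the turntable's axis at tray height (z = 0). Its -x axis points along the FRONT tongue: a 44 mm wide strip with a rounded end that sticks out from under the disc, its end 222 mm from the axis. It lies turned up to 30 degrees either way from pointing straight at the robot's side.
- hub (a point): Centre of the turntable's upper face, on its vertical axis, 30 mm above the tray; its frame turns with the disc. The wooden disc is 290 mm across, 16 mm thick. A preserve jar, a sugar tin and a salt shaker stand loose on it, centred 65 mm from the axis, 120 degrees apart, in any order; each faces the middle of a gap between two pegs.
- peg (a point): Centre of the top of one of six alike upright wooden finger pegs on the disc's rim, 12 mm thick, 45 mm tall (tops 75 mm above the tray), 130 mm from the axis and 60 degrees apart: at 30 (this one), 90, 150, 210, 270 and 330 degrees anticlockwise, seen from above, from the hub frame's x axis.
- turntable (a joint): Angle the disc has turned since the start, rad, anticlockwise from above positive; 0 at the start wherever the jar is. It turns freely both ways for three turns and more, against a light friction of 0.08 N m (under 1 N at the pegs), and stays where it is left.
- jar_mid (a point): Closed jar of apricot preserve, the one round jar on the disc: amber-filled glass with a flat round steel screw cap and a paper label, 62 mm across, 70 mm tall, 0.28 kg; point at its centre, 35 mm above its underside. Stands loose on the disc.
- tin_mid (a point): Sugar tin: square steel tin, 53 mm each way at its lid, 56 mm tall; point at its centre, 28 mm above its underside. Stands loose on the disc.
- shaker_mid (a point): Salt shaker: slim waisted white china piece, 48 mm across the foot, 69 mm tall; point at its centre, 35 mm above its underside. Stands loose on the disc.
- plate: Melamine side plate, 170 mm across, 16 mm tall, loose on the tray to the robot's right; origin under its centre. Bystander.
- pink_lid: Silicone jam jar lid, 76 mm across, 17 mm tall with its knob, loose on the tray; origin under its centre. Bystander.
- mug: Mug with a handle, 76 mm across, 85 mm tall, loose on the tray beside the turntable to the robot's left; origin under its centre. Bystander. (Farther off, 0.79 m and more ahead of the robot, a fixed butter dish 71 mm tall and a napkin stand.)
- teaspoon: Steel teaspoon 150 mm long lying on the tray to the robot's left; origin under its middle. Bystander.
- toaster: White toaster, 290 x 170 mm, 180 mm tall, with a carriage lever and a small defrost toggle on its end; fixed, to the robot's left; origin under its centre. Bystander.
Mind the look-alikes: they are no part of the job. What is shaped like the part that bears tin_mid but green or yellow is not meant. What is shaped like the part that bears jar_mid but turquoise is not meant.

How it is judged:
At the end, for the whole second after the job is handed in: The jar's centre lies within 13 mm sideways of the foot's front line (the tongue, about 11 degrees) on the tongue's side of the axis; jar, tin and shaker stand upright on the disc (within 0.1 rad, centres at most 85 mm from the axis); the turntable is at rest (x of jar_mid in the frame of foot below -0.045 m and y of jar_mid in the frame of foot between -0.013 and 0.013 m and horizontal distance between each of jar_mid, tin_mid, shaker_mid and hub below 0.085 m and angle between each of jar_mid, tin_mid, shaker_mid's own z axis and vertical below 0.1 rad and velocity of joint turntable between -0.05 and 0.05 rad/s); the robot touches nothing.
It fails at once if the robot touches the jar, the tin or the shaker (over 1 N) (contact force between any of the fingers, the arm and jar above 1 N or contact force between any of the fingers, the arm and tin above 1 N or contact force between any of the fingers, the arm and shaker above 1 N).
It fails at once if something on the turntable is lifted off it (over 15 mm), tipped over 0.35 rad or slides more than 20 mm in or out (height (world z) of any of jar_mid, shaker_mid above 0.08 m or height (world z) of tin_mid above 0.073 m or angle between any of jar_mid, tin_mid, shaker_mid's own z axis and vertical above 0.35 rad or horizontal distance between any of jar_mid, tin_mid, shaker_mid and hub above 0.085 m or horizontal distance between any of jar_mid, tin_mid, shaker_mid and hub below 0.045 m).
It fails at once if the turntable is spun faster than 2.5 rad/s (velocity of joint turntable above 2.5 rad/s or velocity of joint turntable below -2.5 rad/s).
It fails at once if a bystander on the tray is shifted more than 20 mm (distance of any of plate, pink_lid, mug, teaspoon from where it was at the start of the episode above 0.02 m).
It fails at once if the toaster is bumped (over 5 N) (contact force between any of the fingers, the arm and toaster above 5 N).
It also fails if it takes over 51 s, if anything falls off the work surface, if the arm or the gripper's body presses on something with over 40 N, if the wrist force passes 120 N, or if a joint passes its speed limit or range.

### The arm

A 7-joint arm with a two-finger parallel gripper is mounted at the origin on the work surface. World frame = base frame: x ahead of the robot, y to its left, z up, the work surface at z = 0. Lengths are in m, angles in rad, forces in N, time in s.
With the tool pointing down it reaches from about 0.425 to 1.025 m from the base axis. Payload 3.6 kg.
Tool frame: the origin (TCP) lies at the very end of the fingers, on their centre line; the grasp point (between the pads) lies 19 mm behind it; z points along the fingers, y is the line along which they close (so a half turn about z gives the same grasp; the last joint's range is limited). The gripper opens to 85 mm and grips with 20 to 120 N. Pads are 22 mm wide; open, the fingers measure 114 mm over their backs; the gripper's body (76 mm by 85 mm) begins 54 mm behind the grasp point. The pads swing forward as they close: fully open they stand 13 mm farther back than shut.
Start: joints at [1.091, 0.591, 0.048, 1.609, -0.033, 0.943, -0.034], TCP at [0.273, -0.672, 0.231] pointing down, gripper open.
Joint ranges: [-2.69, 2.69], [-0.47, 2.24], [-1.27, 1.36], [0.19, 2.51], [-1.53, 4.68], [0.08, 2.07], [-3.09, 3.09]. Speed limits (rad/s): [2.57, 2.57, 3.14, 3.14, 3.14, 3.14, 3.14].

### API

Orientations are given as a rotation vector (axis times angle).
In Python, from station import arm gives the robot as it stands.
- The arm moves only by the tool play_rows, never from a script. Its argument "steps" is a list that holds one entry, the list of rows, each a list of 7 numbers: the opening, from 0 (shut) to 1 (fully open), then the shift along the tool's x, y, z as a fraction of full scale, then the turn, a rotation vector about the tool's x, y, z as a fraction of full scale. A call has 1 to 12 rows; each row is the pose to reach, as a shift and turn from the pose commanded when the call began, along the tool's axes at that moment; what a row does not reach only later rows make up. Full scale, the value 1, is 0.5 m for a shift and 0.5 rad for a turn. A row lasts 1/12 s, in which the tool goes at most 41.7 mm and 7.16 degrees, less where a joint would pass 70% of its speed; a pose out of reach is approached as far as the arm can. A call with a number of a shift or a turn outside -1 to 1 is refused whole. A call with a gripper value outside its range is refused whole. The fingers move at their own pace and stop on an object; the grip force is fixed at half the most. Time passes only in rows, so rows that repeat a pose let the fingers close. It gives the time, the measured TCP pose, the force, the opening and the grip force at its end, in the units of the state.
- arm.observe(): the state, without advancing time (a new reading comes with each control period).
- arm.read_camera(name): name is "side" or "top"; returns a dict with "frame" (400x640x3 uint8, blue, green, red), "fx", "fy", "cx", "cy" (pixels), "k1" (the pictures are not rectified: a ray, as slopes to the right and down, at radius r is drawn at 1 + k1 r^2 times it, then the intrinsics apply), "rvec" (rotation vector, rad) and "tvec" (3), from world to camera coordinates, as OpenCV has them. Camera axes: x right, y down, z forward; pixel columns grow to the right and rows downward; lengths in m; the calibration is good to about 2 mm. A picture is of the moment at which its call begins. There is no depth.
- arm.close_job(): hands the job in; it is judged then, once.
The state is a dict: "t": time; "joint_positions": joint angles; "joint_vel": joint speeds; "effort": joint torques, N m; "tool_pos": TCP position; "tool_rot": TCP orientation; "ft_force": force on the tool from outside, world axes, zero at the start; "torque": the same for the moment, N m; "width": finger opening in m; "gripper_force": force on a finger pad.
Only numpy, scipy, OpenCV 4.12 (cv2) and the standard library are available. Lean on these libraries where they do the work, as an engineer would, in place of code of your own. Each camera call takes 0.05 s, during which the arm holds its last target. There are 200 camera calls.

## Working session

There is one attempt and no reset: what is moved stays moved. The work goes in short steps, Python scripts to look and compute and a tool call to move; the robot and the scene stay as the last step left them, time stands still between calls to the robot, and variables do not carry over. Pictures are saved under pics/ and viewed, at most 10 in all, crops included, and the job is handed in when it is done.

Besides the shell and the picture viewer there is one more tool, called after "Call:" by a JSON object that holds its "method" and its "body", one argument or row to a line. play_rows: Moves the arm, as the interface text tells. Its arguments: {"type":"object","properties":{"steps":{"type":"array"}},"required":["steps"]}

```bash
mkdir -p pics
cat > h.py <<'E'
import numpy as np, cv2
from station import arm
def cam(n):
    c=arm.read_camera(n); c['R']=cv2.Rodrigues(np.array(c['rvec'],float))[0]; c['t']=np.array(c['tvec'],float).ravel()
    c['K']=np.array([[c['fx'],0,c['cx']],[0,c['fy'],c['cy']],[0,0,1.]]); c['D']=np.array([c['k1'],0,0,0,0.]); return c
def onz(c,uv,z):
    p=cv2.undistortPoints(np.array(uv,float).reshape(-1,1,2),c['K'],c['D']).reshape(-1,2)
    d=np.c_[p,np.ones(len(p))]@c['R']; o=-c['R'].T@c['t']
    return o+d*((z-o[2])/d[:,2])[:,None]
def proj(c,P):
    return cv2.projectPoints(np.array(P,float).reshape(-1,1,3),c['R'],c['t'],c['K'],c['D'])[0].reshape(-1,2)
E
python3 - <<'E'
from h import *
for n in('top','side'):
    c=cam(n); cv2.imwrite(f'pics/{n}0.png',c['frame']); print(n,-c['R'].T@c['t'],c['R'][2])
s=arm.observe(); print(s['t'],s['tool_pos'],s['tool_rot'],s['width'])
E
```

```text
top [0.30853149 0.06437518 1.71928851] [ 0.10545524  0.01548039 -0.99430355]
side [0.25220695 1.18268394 0.71184046] [ 0.18247629 -0.84867647 -0.49643796]
0.1 [ 0.2725299  -0.67100294  0.23021829] [-3.08129229e+00 -6.02004903e-01  8.30093073e-04] 0.08548368180764977
```

View pics/top0.png

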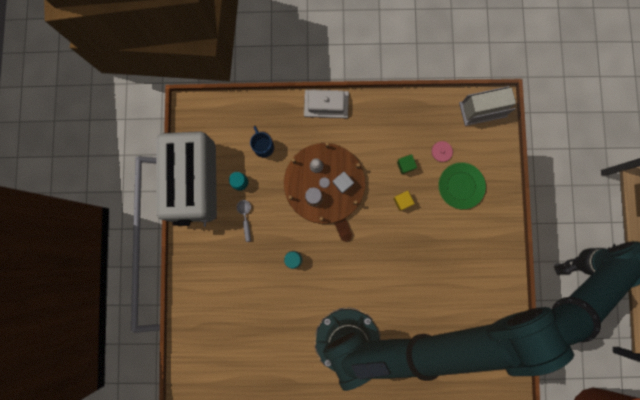

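View pics/side0.png

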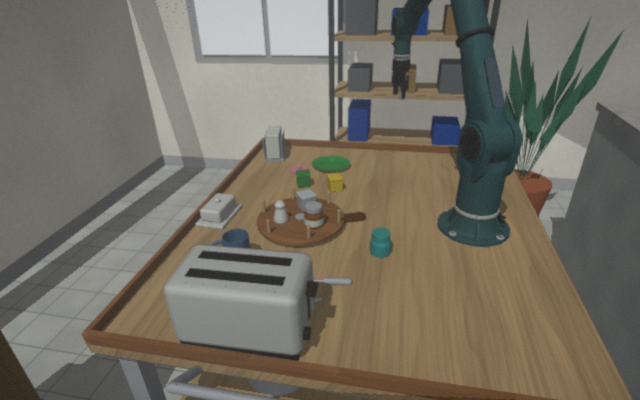

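The top view shows the disc at about (326,182), the tongue end at (345,235), the jar cap at (313,195), the tin at (344,182) and the shaker at (316,165). I'll enlarge the turntable and measure the disc.

Run:
```python
from h import *
c=cam('top'); f=c['frame']
x0,y0=270,130
cr=f[y0:y0+120,x0:x0+120]; cv2.imwrite('pics/top_crop.png',cv2.resize(cr,(600,600),interpolation=cv2.INTER_CUBIC)[:600])
hsv=cv2.cvtColor(f,cv2.COLOR_BGR2HSV)
for p in [(300,200),(345,232),(326,210),(280,230),(313,195)]: print(p,hsv[p[1],p[0]])
s=cam('side'); cr=s['frame'][180:260,240:380]; cv2.imwrite('pics/side_crop.png',cv2.resize(cr,(770,440),interpolation=cv2.INTER_CUBIC))
```

```text
(300, 200) [ 12 174  82]
(345, 232) [  9 166  69]
(326, 210) [ 12 171  88]
(280, 230) [ 17 137 125]
(313, 195) [168  10 123]
```

View pics/top_crop.png

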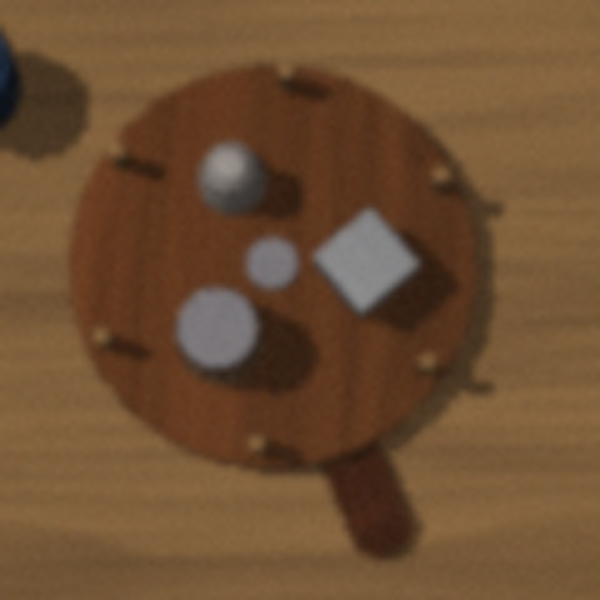

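View pics/side_crop.png

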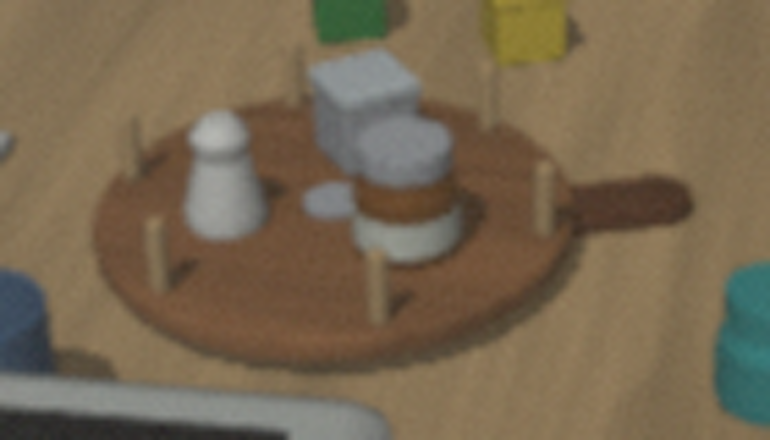

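The crop shows six peg tops at crop pixels (287,74), (119,155), (102,336), (257,441), (428,360) and (441,176). The jar cap is at (217,328), amber in the side crop, the hub disc is at (272,263) and the tongue ends near (385,550). Next I'll fit these to world coordinates.

```bash
cat > meas.py <<'E'
from h import *
def tongue(c,hub):
    f=c['frame']; b,g,r=[f[...,i].astype(int) for i in range(3)]
    # dark wood beyond the disc: back-project pixels at z=.012, keep radius .165-.222
    v,u=np.mgrid[120:270,250:400]; P=onz(c,np.c_[u.ravel(),v.ravel()],.012)[:,:2]-hub
    rr=np.hypot(*P.T); hs=cv2.cvtColor(f,cv2.COLOR_BGR2HSV)[v.ravel(),u.ravel()]
    m=(rr>.168)&(rr<.225)&(hs[:,0]<12)&(hs[:,1]>150)&(hs[:,2]<85)&(P[:,0]<0)
    Q=P[m]; w=Q/np.hypot(*Q.T)[:,None]; a=np.median(np.arctan2(w[:,1],w[:,0])%(2*np.pi))
    mn=Q[(rr[m]<.20)].mean(0); return np.degrees(a),np.degrees(np.arctan2(mn[1],mn[0]))%360,m.sum(),rr[m].max()
E
python3 - <<'E'
from meas import *
c=cam('top')
full=lambda q:(np.array(q,float)+.5)/5-.5+[270,130]
pg=onz(c,full([(287,74),(119,155),(102,336),(257,441),(428,360),(441,176)]),.075)[:,:2]
hub=pg.mean(0); print('hub',hub,'hubcap',onz(c,full([(272,263)]),.03))
d=pg-hub; print('pegs',pg.round(3).tolist(),np.hypot(*d.T).round(3),np.degrees(np.arctan2(d[:,1],d[:,0])).round(1))
for n,q,z in(('jar',(217,328),.1),('tin',(367,261),.086),('shk',(232,172),.095)):
    p=onz(c,full([q]),z)[0,:2]; e=p-hub; print(n,p,np.hypot(*e),np.degrees(np.arctan2(e[1],e[0]))%360)
print('tongue',tongue(c,hub))
p=onz(c,full([(358,500),(388,553)]),.012)[:,:2]-hub; print(np.hypot(*p.T),np.degrees(np.arctan2(p[:,1],p[:,0]))%360)
for n,q in(('mug',(261,145)),('teal',(293,260)),('teal2',(238,181)),('green',(407,164)),('yellow',(405,201)),('spoontip',(244,206))): print(n,onz(c,[q],.04)[0])
E
```

```text
hub [0.55162677 0.07589745] hubcap [[0.55343526 0.07643891 0.03      ]]
pegs [[0.679, 0.064], [0.624, 0.181], [0.498, 0.194], [0.424, 0.088], [0.478, -0.03], [0.606, -0.041]] [0.128 0.128 0.129 0.128 0.129 0.129] [  -5.4   55.4  114.5  174.5 -124.8  -65.2]
jar [0.49949458 0.11373281] 0.06441490421302094 144.02942338339656
tin [0.54569737 0.01111466] 0.06505357562077023 264.77043835957716
shk [0.60718498 0.10241646] 0.06156274818951878 25.51604617786956
tongue (np.float64(201.633130961448), np.float64(201.72354565003502), np.int64(140), np.float64(0.21826861040970424))
[0.17543829 0.21785211] [199.22764636 201.05687605]
mug [0.68904157 0.29845386 0.04      ]
teal [0.28183022 0.18740567 0.04      ]
teal2 [0.56103535 0.37984566 0.04      ]
green [ 0.61229073 -0.21693898  0.04      ]
yellow [ 0.48136603 -0.20570214  0.04      ]
spoontip [0.4720713  0.35822277 0.04      ]
```

```bash
cat > mv.py <<'E'
from h import *
from scipy.spatial.transform import Rotation as Ro
HUB=np.array([.552,.076])
def row(p,yaw,s=None):
    "fractions from the present pose to TCP p with tool x at yaw deg, tool down"
    s=s or arm.observe(); R=Ro.from_rotvec(s['tool_rot'])
    T=Ro.from_euler('z',yaw,degrees=True)*Ro.from_rotvec([np.pi,0,0])
    d=R.inv().apply(np.array(p)-s['tool_pos'])/.5; w=(R.inv()*T).as_rotvec()/.5
    return np.r_[d,w].round(3).tolist()
def arc(th,z,r=.13):
    a=np.radians(th); return row([HUB[0]+r*np.cos(a),HUB[1]+r*np.sin(a),z],th+180)
E
python3 - <<'E'
from mv import *
print(row([.43,-.3,.2],40)); print(row([.43,-.3,.2],22))
E
```

```text
[0.571, -0.57, 0.062, -0.002, -0.0, -0.625]
[0.571, -0.57, 0.062, -0.002, 0.0, 0.004]
```

Call:
{"method": "play_rows", "body": {
  "steps": [
    [[0,0.57,-0.57,0.06,0,0,-0.62],[0,0.57,-0.57,0.06,0,0,-0.62],[0,0.57,-0.57,0.06,0,0,-0.62],[0,0.57,-0.57,0.06,0,0,-0.62],[0,0.57,-0.57,0.06,0,0,-0.62],[0,0.57,-0.57,0.06,0,0,-0.62],[0,0.57,-0.57,0.06,0,0,-0.62],[0,0.57,-0.57,0.06,0,0,-0.62],[0,0.57,-0.57,0.06,0,0,-0.62],[0,0.57,-0.57,0.06,0,0,-0.62],[0,0.57,-0.57,0.06,0,0,-0.62],[0,0.57,-0.57,0.06,0,0,-0.62]]
  ]
}}

```text
t: 1.25
tool_pos: [0.4306, -0.2983, 0.2013]
tool_rot: [-2.95, -1.078, -0.0]
ft_force: [0.3, 0.3, -0.0]
width: -0.0002
gripper_force: 0.0
```

Run:
```python
from mv import *
s=arm.observe(); print(s['t'],s['tool_pos'],s['joint_positions'],s['width'])
print(arc(-140,.15),arc(-140,.05))
```

```text
1.25 [ 0.43062669 -0.29829917  0.20132361] [ 0.5800321   0.38285855 -0.07799348  2.08412707  0.04574282  0.67638333
 -0.39789573] -0.0001903442581935074
[0.408, -0.416, 0.103, -0.001, -0.001, 0.006] [0.408, -0.416, 0.303, -0.001, -0.001, 0.006]
```

Call:
{"method": "play_rows", "body": {
  "steps": [
    [[0,0.408,-0.416,0.1,0,0,0],[0,0.408,-0.416,0.1,0,0,0],[0,0.408,-0.416,0.1,0,0,0],[0,0.408,-0.416,0.1,0,0,0],[0,0.408,-0.416,0.1,0,0,0],[0,0.408,-0.416,0.1,0,0,0],[0,0.408,-0.416,0.1,0,0,0],[0,0.408,-0.416,0.1,0,0,0],[0,0.408,-0.416,0.1,0,0,0],[0,0.408,-0.416,0.1,0,0,0],[0,0.408,-0.416,0.1,0,0,0],[0,0.408,-0.416,0.1,0,0,0]]
  ]
}}

```text
t: 2.25
tool_pos: [0.4529, -0.0127, 0.1515]
tool_rot: [2.955, 1.063, -0.0]
ft_force: [-0.1, -0.5, -1.1]
width: 0.0001
gripper_force: 0.0
```

Run:
```python
from mv import *
s=arm.observe(); print(s['t'],s['tool_pos']); print(arc(-140,.05))
c=cam('side'); cv2.imwrite('pics/side1.png',cv2.resize(c['frame'][120:280,220:420],(750,600),interpolation=cv2.INTER_CUBIC))
```

```text
2.25 [ 0.45293308 -0.01268988  0.15149356]
[0.006, -0.009, 0.203, 0.002, 0.001, -0.014]
```

View pics/side1.png

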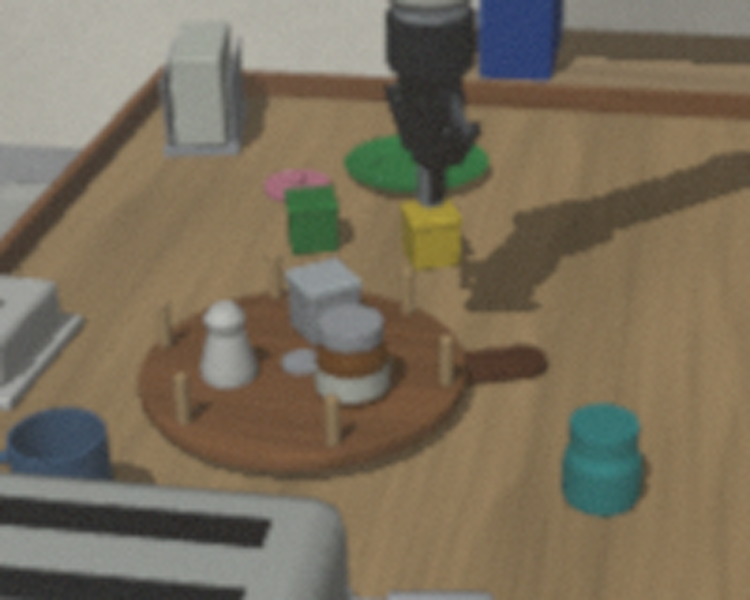

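The shut fingertips are at crop pixel (430,200). They hang over the empty gap between the pegs at (408,290) and (446,360), so I'll lower them.

Call:
{"method": "play_rows", "body": {
  "steps": [
    [[0,0.005,-0.005,0.06,0,0,-0.01],[0,0.005,-0.005,0.12,0,0,-0.01],[0,0.005,-0.005,0.17,0,0,-0.01],[0,0.005,-0.005,0.203,0,0,-0.01],[0,0.005,-0.005,0.203,0,0,-0.01],[0,0.005,-0.005,0.203,0,0,-0.01]]
  ]
}}

```text
t: 2.8
tool_pos: [0.4527, -0.0076, 0.0494]
tool_rot: [-2.952, -1.075, 0.003]
ft_force: [0.7, 0.4, 0.9]
width: -0.0001
gripper_force: 0.0
```

Run:
```python
from mv import *
s=arm.observe(); print(s['t'],s['tool_pos'],s['ft_force'])
for th in range(-136,-103,4): print(th,arc(th,.05))
```

```text
2.8 [ 0.45272834 -0.00763994  0.04940673] [0.65385969 0.4081551  0.91555333]
-136 [0.0, 0.018, -0.001, -0.002, 0.004, -0.138]
-132 [0.002, 0.036, -0.001, -0.002, 0.003, -0.278]
-128 [0.005, 0.054, -0.001, -0.002, 0.003, -0.418]
-124 [0.01, 0.071, -0.001, -0.002, 0.003, -0.557]
-120 [0.015, 0.088, -0.001, -0.002, 0.003, -0.697]
-116 [0.022, 0.105, -0.001, -0.002, 0.003, -0.836]
-112 [0.03, 0.122, -0.001, -0.002, 0.003, -0.976]
-108 [0.039, 0.137, -0.001, -0.002, 0.003, -1.116]
-104 [0.049, 0.152, -0.001, -0.003, 0.003, -1.255]
```

Call:
{"method": "play_rows", "body": {
  "steps": [
    [[0,0,0.009,0,0,0,-0.07],[0,0,0.018,0,0,0,-0.14],[0,0.001,0.027,0,0,0,-0.21],[0,0.002,0.036,0,0,0,-0.28],[0,0.003,0.045,0,0,0,-0.35],[0,0.005,0.054,0,0,0,-0.42],[0,0.01,0.071,0,0,0,-0.557],[0,0.012,0.08,0,0,0,-0.63],[0,0.018,0.096,0,0,0,-0.77],[0,0.022,0.105,0,0,0,-0.836],[0,0.026,0.114,0,0,0,-0.906],[0,0.03,0.122,0,0,0,-0.976]]
  ]
}}

```text
t: 3.8
tool_pos: [0.5048, -0.0446, 0.0516]
tool_rot: [2.601, 1.758, 0.002]
ft_force: [-1.1, 0.2, 0.4]
width: -0.0004
gripper_force: 0.4
```

Run:
```python
from mv import *
s=arm.observe(); print(s['t'],s['tool_pos'],s['ft_force'],s['joint_positions'])
for th in range(-110,-79,4): print(th,arc(th,.05))
c=cam('top'); cv2.imwrite('pics/top1.png',cv2.resize(c['frame'][130:250,270:390],(600,600),interpolation=cv2.INTER_CUBIC))
```

```text
3.8 [ 0.50477139 -0.04460004  0.051636  ] [-1.08804623  0.15466225  0.42912972] [ 0.13512144  0.62273688 -0.18500681  2.2057033   0.33412508  0.33634028
 -0.71408029]
-110 [-0.001, 0.006, 0.003, 0.005, 0.0, -0.066]
-106 [0.0, 0.024, 0.003, 0.005, 0.0, -0.205]
-102 [0.003, 0.042, 0.003, 0.005, 0.0, -0.345]
-98 [0.007, 0.06, 0.003, 0.005, 0.001, -0.485]
-94 [0.012, 0.078, 0.003, 0.005, 0.001, -0.624]
-90 [0.018, 0.095, 0.004, 0.005, 0.001, -0.764]
-86 [0.025, 0.111, 0.004, 0.005, 0.001, -0.903]
-82 [0.034, 0.127, 0.004, 0.005, 0.001, -1.043]
```

View pics/top1.png

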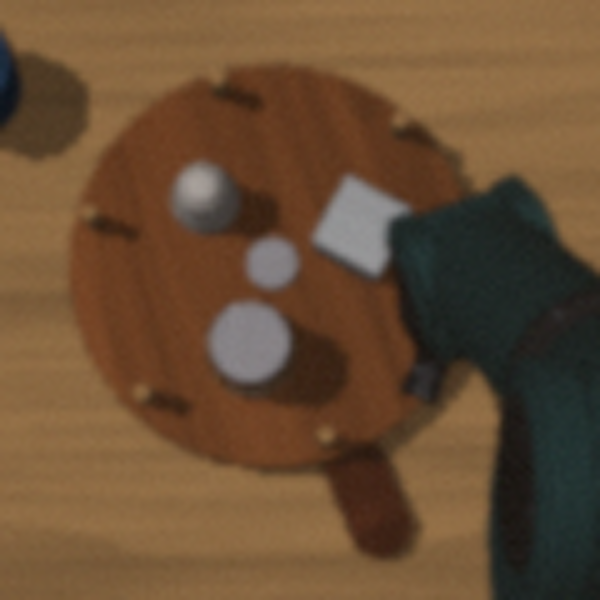

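It works: the jar cap is now at (250,341), and the pegs at (326,434) and (142,393) have come round about 22°. I'll keep pushing.

Call:
{"method": "play_rows", "body": {
  "steps": [
    [[0,0,0.012,0.002,0.004,0,-0.11],[0,0,0.021,0.003,0.004,0,-0.18],[0,0.001,0.03,0.003,0.004,0,-0.25],[0,0.003,0.039,0.003,0.004,0,-0.32],[0,0.004,0.048,0.003,0.004,0,-0.39],[0,0.006,0.057,0.003,0.004,0,-0.46],[0,0.009,0.066,0.003,0.004,0,-0.53],[0,0.011,0.075,0.004,0.004,0,-0.6],[0,0.014,0.084,0.004,0.004,0,-0.67],[0,0.016,0.09,0.004,0.004,0,-0.72],[0,0.018,0.095,0.004,0.004,0,-0.764],[0,0.018,0.095,0.004,0.004,0,-0.764]]
  ]
}}

```text
t: 4.85
tool_pos: [0.5524, -0.0532, 0.0486]
tool_rot: [-2.222, -2.221, -0.0]
ft_force: [0.2, -0.2, 0.3]
width: 0.0001
gripper_force: 0.0
```

```bash
cat >> meas.py <<'E'
def jar(c,hub=np.array([.552,.076]),near=None):
    "grey bright round cap at z .1 -> world angle, radius"
    hs=cv2.cvtColor(c['frame'],cv2.COLOR_BGR2HSV); m=((hs[...,1]<60)&(hs[...,2]>90)).astype(np.uint8)
    n,l,st,ce=cv2.connectedComponentsWithStats(m)
    for i in range(1,n):
        if 60<st[i,4]<600:
            p=onz(c,[ce[i]],.1)[0,:2]; e=p-hub
            if .035<np.hypot(*e)<.095: print(ce[i].round(1),st[i,2:5],p.round(4),'r',np.hypot(*e).round(4),'ang',(np.degrees(np.arctan2(e[1],e[0]))%360).round(1))
E
python3 - <<'E'
from mv import *; from meas import *
s=arm.observe(); print(s['t'],s['tool_pos'],s['ft_force'],s['joint_positions'].round(2)); th=np.degrees(np.arctan2(*(np.array(s['tool_pos'])[:2]-HUB)[::-1])); print('th',th)
for k in range(-88,-67,2): print(k,arc(k,.05))
c=cam('top'); jar(c); print(tongue(c,HUB)); cv2.imwrite('pics/top2.png',cv2.resize(c['frame'][130:250,270:390],(600,600),interpolation=cv2.INTER_CUBIC))
E
```

```text
4.85 [ 0.55242525 -0.05323625  0.0486376 ] [ 0.18804281 -0.1864092   0.2856661 ] [ 0.24  0.67 -0.31  2.09  0.46  0.44 -0.43]
th -89.81147187909046
-88 [-0.001, 0.008, -0.003, 0.0, -0.0, -0.071]
-86 [-0.001, 0.017, -0.003, 0.0, -0.0, -0.14]
-84 [-0.0, 0.026, -0.003, 0.0, -0.0, -0.21]
-82 [0.001, 0.035, -0.003, 0.0, -0.0, -0.28]
-80 [0.002, 0.044, -0.003, 0.0, -0.0, -0.35]
-78 [0.004, 0.053, -0.003, 0.0, -0.0, -0.42]
-76 [0.006, 0.062, -0.003, 0.0, -0.0, -0.49]
-74 [0.009, 0.071, -0.003, 0.0, -0.0, -0.559]
-72 [0.011, 0.079, -0.003, 0.0, -0.0, -0.629]
-70 [0.014, 0.088, -0.003, 0.0, -0.0, -0.699]
-68 [0.017, 0.097, -0.003, 0.0, -0.0, -0.769]
[338.5 168.4] [ 16  16 235] [0.5898 0.0259] r 0.0627 ang 307.0
[305.2 173.8] [10 12 85] [0.573  0.1392] r 0.0666 ang 71.7
[326.7 198.4] [ 16  16 203] [0.488  0.0676] r 0.0646 ang 187.5
(np.float64(201.70299393089337), np.float64(201.76055176094783), np.int64(140), np.float64(0.21865322503876497))
```

View pics/top2.png

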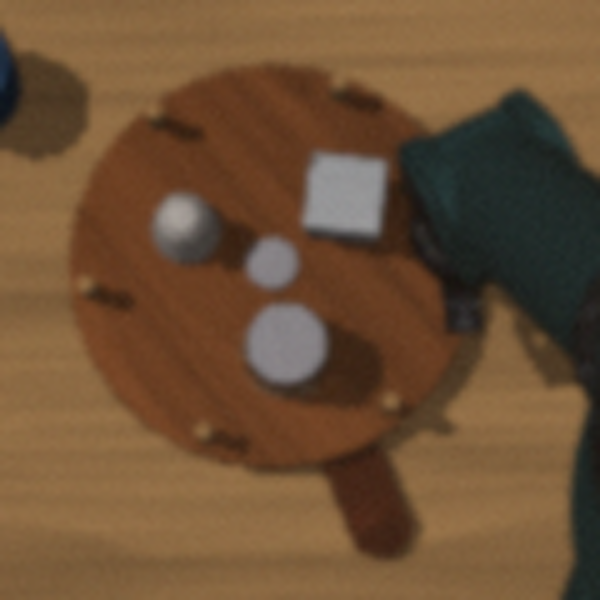

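The jar cap is at (286,343) in the crop, which is 187.5°, against the tongue's 201.7°. It needs 14° more.

Call:
{"method": "play_rows", "body": {
  "steps": [
    [[0,-0.001,0.008,-0.003,0,0,-0.07],[0,-0.001,0.017,-0.003,0,0,-0.14],[0,0,0.026,-0.003,0,0,-0.21],[0,0.001,0.035,-0.003,0,0,-0.28],[0,0.002,0.042,-0.003,0,0,-0.335],[0,0.003,0.048,-0.003,0,0,-0.38],[0,0.004,0.054,-0.003,0,0,-0.425],[0,0.005,0.058,-0.003,0,0,-0.46],[0,0.006,0.061,-0.003,0,0,-0.48],[0,0.006,0.063,-0.003,0,0,-0.5],[0,0.006,0.063,-0.003,0,0,-0.5]]
  ]
}}

```text
t: 5.82
tool_pos: [0.5831, -0.0496, 0.0492]
tool_rot: [-1.925, -2.48, 0.001]
ft_force: [-0.5, 0.4, 0.1]
width: 0.0
gripper_force: 0.0
```

Run:
```python
from mv import *; from meas import *
s=arm.observe(); print(s['t'],s['tool_pos'],s['ft_force'],s['joint_positions'].round(2)); th=np.degrees(np.arctan2(*(np.array(s['tool_pos'])[:2]-HUB)[::-1])); print('th',th)
for k in (-82,-76,-74,-72): print(k,arc(k,.05))
print('retreat',arc(-81,.05), arc(-81,.2))
c=cam('top'); jar(c); print(tongue(c,HUB)); cv2.imwrite('pics/top3.png',cv2.resize(c['frame'][130:250,270:390],(600,600),interpolation=cv2.INTER_CUBIC))
```

```text
5.8167 [ 0.58311634 -0.04962455  0.04919039] [-0.49965855  0.39053694  0.068905  ] [ 0.28  0.71 -0.39  2.02  0.52  0.51 -0.23]
th -76.08822321246507
-82 [0.0, -0.027, -0.002, -0.003, -0.002, 0.222]
-76 [-0.001, 0.0, -0.002, -0.003, -0.002, 0.012]
-74 [-0.001, 0.009, -0.002, -0.003, -0.002, -0.058]
-72 [-0.001, 0.019, -0.002, -0.003, -0.002, -0.127]
retreat [-0.0, -0.022, -0.002, -0.003, -0.002, 0.187] [0.0, -0.023, -0.302, -0.003, -0.002, 0.187]
[335.2 165.2] [ 17  17 240] [0.6012 0.037 ] r 0.0628 ang 321.6
[304.2 178.2] [10 12 86] [0.5581 0.1431] r 0.0674 ang 84.8
[331.4 197.2] [ 16  16 203] [0.4919 0.0518] r 0.0648 ang 201.9
(np.float64(201.66081976774407), np.float64(201.76584979312437), np.int64(141), np.float64(0.2173236773011235))
```

View pics/top3.png

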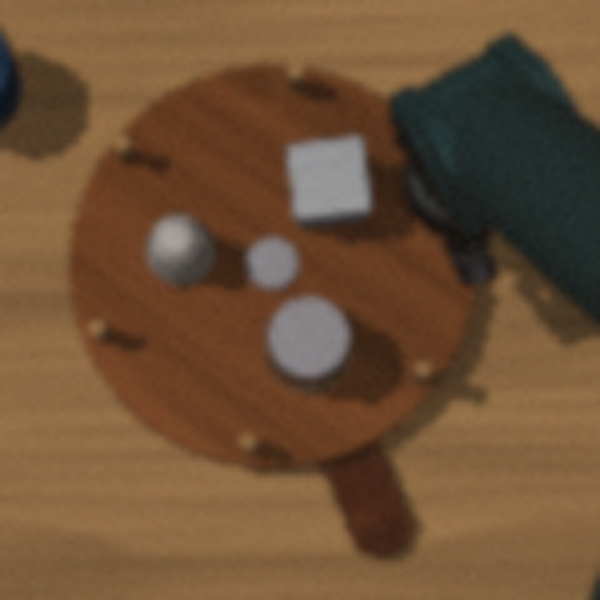

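The jar is at 201.9° and the tongue at 201.7°, so they line up. I'll back off the peg and then lift.

Call:
{"method": "play_rows", "body": {
  "steps": [
    [[0,0,-0.01,0,0,0,0.05],[0,0,-0.022,0,0,0,0.15],[0,0,-0.022,0,0,0,0.15],[0,0,-0.022,-0.06,0,0,0.15],[0,0,-0.022,-0.13,0,0,0.15],[0,0,-0.022,-0.21,0,0,0.15],[0,0,-0.022,-0.29,0,0,0.15],[0,0,-0.022,-0.35,0,0,0.15],[0,0,-0.022,-0.35,0,0,0.15],[0,0,-0.022,-0.35,0,0,0.15],[0,0,-0.022,-0.35,0,0,0.15],[0,0,-0.022,-0.35,0,0,0.15]]
  ]
}}

```text
t: 6.87
tool_pos: [0.5712, -0.0528, 0.2227]
tool_rot: [-2.016, -2.404, 0.005]
ft_force: [-0.2, 0.2, 0.2]
width: -0.0
gripper_force: 0.0
```

Run:
```python
from mv import *; from meas import *
s=arm.observe(); print(s['t'],s['tool_pos'],s['ft_force'],np.abs(s['joint_vel']).max())
c=cam('top'); jar(c)
```

```text
6.8667 [ 0.57121869 -0.05282384  0.22267027] [-0.20074064  0.20229462  0.17234421] 0.01084556379899005
[335.2 165.2] [ 17  17 242] [0.6011 0.0369] r 0.0628 ang 321.5
[304.1 178.2] [10 12 84] [0.5582 0.1433] r 0.0676 ang 84.7
[331.4 197.2] [ 16  16 203] [0.4919 0.0518] r 0.0648 ang 201.9
```

```bash
python3 -c "
from station import arm
print(arm.close_job())"
```

```text
the job is handed in; nothing more can be done
None
```

The jar of apricot preserve now stands in line with the front tongue: I measured the jar at 201.9° and the tongue at 201.7°. The turntable is at rest, the hand is about 0.19 m above the disc, and the job is handed in; the hand-in returned no verdict.

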